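Turn the leaf of the veneer sample book

TASK

A small steel ruler block is weighing down the bare cover of the open veneer sample book. With the fingertips push the block along the desk until it is off that cover, without picking it up, then turn the book's stiff plywood leaf, which stands ajar over the other cover, over its spine and press it down flat on the side the block came from. Leave the block on the desk, leave the other things on the desk where they are, and finish clear of everything.

Things in the scene. Friction and masses are not known exactly. Their poses are not given: they have to be found in the camera images.
- book: open veneer sample book fixed to the desk: two grey cloth covers (flat, 1 mm thick, each 150 mm along the spine and 144 mm out from it) on either side of a straight spine. Origin on the desk under the middle of the spine; its x axis runs along the spine, its z axis up. The leaf stands ajar over the +y cover; the -y cover is bare but for the block. Brass hinge lugs 14 x 20 x 12 mm high stand at the spine's ends, x = +-74.5 mm
- leaf (a joint): angle of the leaf about the spine: 0 = flat on the +y cover, 1.57 = upright, 3.14 = flat on the -y cover (its stops are at 0 and 3.14). Starts ajar. The hinge is stiff: the leaf stays at whatever angle it is left, and about 1 N at its free edge moves it. Hinge axis: 4 mm above the desk, along the book's x axis at y = 0
- leaf_edge (a point): middle of the free edge of the leaf, a plywood panel 130 mm along the spine, reaching 130 mm out from the hinge axis, 5 mm thick (centred on the hinge axis), about 60 g. The point turns with the leaf; its x axis stays parallel to the spine
- block_center (a point): centre, 10 mm above the desk, of the loose steel ruler block, 80 x 24 x 20 mm high (long along its own x axis, its z axis up), about 0.2 to 0.45 kg, lying on the -y cover roughly parallel to the spine, where it would hold the leaf up
- anchor: pewter anchor casting lying flat, 80 x 64 x 10 mm; origin on its underside. Bystander
- hull: red-lacquered wooden ship hull, 150 x 40 x 38 mm high, long along its x axis; origin on its underside. Bystander
- jar: small glue jar, diameter 40, 50 mm high; origin on its underside. Bystander
- sander: wooden sanding block 70 x 40 x 25 mm high; origin on its underside. Bystander
- canister: screw-top aluminium canister, diameter 63, 103 mm high; origin on its underside. Bystander
- vial_clip: spring clip on a round brass base (diameter 64 mm) holding a slender glass vial upright, 145 mm high in all; origin on its underside. Bystander
- brush: brush about 170 mm long lying along its x axis; origin on its underside. Bystander
Not all that is in view belongs to the job. Leave any black or pink look-alike of the part that bears block_center alone.

How it is judged:
By the outcome, as a careful person would: the job done as asked, in the order asked, and still so for the second after the job is handed in, with the robot touching nothing.
It also fails if it takes over 56 s, if anything falls off the work surface, if the arm or the gripper's body presses on something with over 40 N, if the wrist force passes 120 N, or if a joint passes its speed limit or range.

ROBOT

A 6-joint arm with a two-finger parallel gripper is mounted at the origin on the work surface. World frame = base frame: x ahead of the robot, y to its left, z up, the work surface at z = 0. Lengths are in m, angles in rad, forces in N, time in s.
With the tool pointing down it reaches from about 0.375 to 0.975 m from the base axis. Payload 3.8 kg.
Tool frame: the origin (TCP) lies midway between the tips of the shut fingers; the grasp point (between the pads) lies 19 mm behind it; z points along the fingers, y is the line along which they close (so a half turn about z gives the same grasp; the last joint's range is limited). The gripper opens to 85 mm and grips with 20 to 120 N. Pads are 22 mm wide; open, the fingers measure 114 mm over their backs; the gripper's body (76 mm by 85 mm) begins 54 mm behind the grasp point. The pads swing forward as they close: fully open they stand 13 mm farther back than shut.
Start: joints at [1.241, 0.264, 1.604, -0, 1.274, -0.037], TCP at [0.195, 0.646, 0.21] pointing down, gripper open.
Joint ranges: [-2.63, 2.63], [-0.94, 2.18], [0.31, 2.57], [-1.31, 4.45], [0, 2.66], [-2.55, 2.55]. Speed limits (rad/s): [2.57, 2.57, 3.14, 3.14, 3.14, 3.14].

INTERFACE

Orientations are given as a rotation vector (axis times angle).
In Python, from workcell import bot, imaging gives the robot as it stands.
- The arm moves only by the tool step_arm, never from a script. Its argument "series" is a list of rows, each an object of numbers: "grip": the closure, from -1 (fully open) to 1 (shut); "x", "y", "z": the shift along the tool's x, y, z normalised to -1 to 1, where 1 is 500 mm; "ax", "ay", "az": the turn, a rotation vector about the tool's x, y, z normalised to -1 to 1, where 1 is 30 degrees. A call has 1 to 12 rows; each row is the pose to reach, as a shift and turn from the pose commanded when the call began, along the tool's axes at that moment; what a row does not reach only later rows make up. A row lasts 1/10 s, in which the tool goes at most 50 mm and 8.59 degrees, less where a joint would pass 70% of its speed; a pose out of reach is approached as far as the arm can. A call with a number of a shift or a turn outside -1 to 1 is refused whole. A call with a gripper value outside its range is refused whole. The fingers move at their own pace and stop on an object; "force" is the grip in N (left out, the last holds). Time passes only in rows, so rows that repeat a pose let the fingers close. It gives the time, the measured TCP pose, the force, the opening and the grip force at its end, in the units of the state.
- bot.read_state(): the state, without advancing time (a new reading comes with each control period).
- imaging.read_camera(name): name is "side" or "top"; returns a dict with "img" (400x640x3 uint8, red, green, blue), "fx", "fy", "cx", "cy" (pixels), "R" (3x3) and "t" (3): a world point X has camera coordinates R X + t. Camera axes: x right, y down, z forward; pixel columns grow to the right and rows downward; lengths in m; the calibration is good to about 2 mm. A picture is of the moment at which its call begins. There is no depth.
- bot.finish_job(): hands the job in; it is judged then, once.
The state is a dict: "time": time; "q": joint angles; "joint_vel": joint speeds; "joint_torque": joint torques, N m; "tool_pos": TCP position; "tcp_rot": TCP orientation; "wrist_force": force on the tool from outside, world axes, zero at the start; "torque": the same for the moment, N m; "width": opening from 0.0 (shut) to 1.0 (fully open); "grip_force": force on a finger pad.
Only numpy, scipy, OpenCV 4.12 (cv2) and the standard library are available. Lean on these libraries where they do the work, as an engineer would, in place of code of your own. Each camera call takes 0.05 s, during which the arm holds its last target. There are 200 camera calls.

## Working session

There is one attempt and no reset: what is moved stays moved. The work goes in short steps, Python scripts to look and compute and a tool call to move; the robot and the scene stay as the last step left them, time stands still between calls to the robot, and variables do not carry over. Pictures are saved under pics/ and viewed, at most 10 in all, crops included, and the job is handed in when it is done.

Besides the shell and the picture viewer there is one more tool, called after ">>>" by a JSON object that holds its "op" and its "data". step_arm: Moves the arm, as the interface text tells. Scaled input: -1 to 1 covers 500 mm each way for a shift and 30 degrees each way for a turn. Its arguments: {"type":"object","properties":{"series":{"type":"array","items":{"type":"object","properties":{"grip":{"type":"number"},"x":{"type":"number","minimum":-1,"maximum":1},"y":{"type":"number","minimum":-1,"maximum":1},"z":{"type":"number","minimum":-1,"maximum":1},"ax":{"type":"number","minimum":-1,"maximum":1},"ay":{"type":"number","minimum":-1,"maximum":1},"az":{"type":"number","minimum":-1,"maximum":1}}}},"force":{"type":"number"}},"required":["series"]}

```bash
mkdir -p pics; python3 - <<'E'
from workcell import bot, imaging
import cv2,pickle
for n in("top","side"):
    d=imaging.read_camera(n);pickle.dump(d,open(f"{n}0.pkl","wb"));cv2.imwrite(f"pics/{n}0.png",d["img"][:,:,::-1])
    print(n,d["fx"],d["cx"],d["cy"],d["R"],d["t"])
print(bot.read_state())
E
```

```text
top 366.6923818391993 316.83498175192057 200.54257738869885 [[-0.02765322 -0.99960965  0.00398062]
 [-0.98518343  0.02657943 -0.16943185]
 [ 0.16925991 -0.00860697 -0.98553387]] [0.10742774 0.501473   1.01181019]
side 466.5289247611511 306.7112223594361 196.49071269414745 [[ 9.56059994e-01 -2.93170668e-01 -4.97212465e-04]
 [-2.06207719e-01 -6.71257307e-01 -7.11963486e-01]
 [ 2.08393053e-01  6.80782335e-01 -7.02216311e-01]] [-0.46622717  0.19426142  1.04908706]
{'time': 0.1, 'q': array([ 1.24107636e+00,  2.64690415e-01,  1.60521674e+00, -4.40750892e-06,
        1.27372092e+00, -3.69340281e-02]), 'joint_vel': array([ 2.78852379e-04, -3.97256810e-05, -3.04528211e-03,  1.09651895e-03,
       -5.93582701e-04,  1.30450853e-03]), 'joint_torque': array([-6.16287275e-05, -5.16698205e+01, -3.68590271e+01, -3.04242178e-05,
        6.16862235e-03,  1.38608144e-05]), 'tool_pos': array([0.19461779, 0.64560504, 0.20888926]), 'tcp_rot': array([-0.45821037, -3.10762489,  0.0031445 ]), 'wrist_force': array([0.00547862, 0.28317586, 0.19702193]), 'torque': array([-0.03957648,  0.00534964,  0.0350563 ]), 'grip_force': 0.0, 'width': 0.9998915361671405}
```

View pics/top0.png

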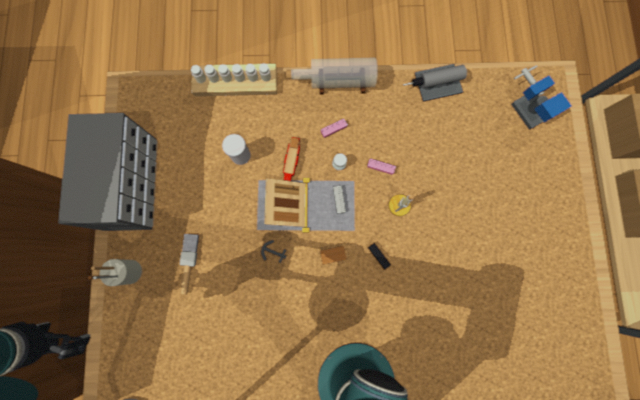

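View pics/side0.png

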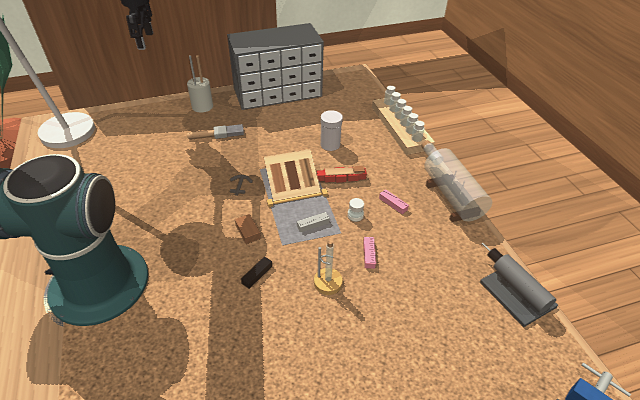

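The top view shows the book at about (307,205) with its spine running vertically. The leaf is over the left (+y) cover. There are four block-like candidates in the top view:
- Grey-white block at (340,199), on the bare cover.
- Pink block at (334,128).
- Pink block at (381,166).
- Black block at (379,256).

The grey-white one fits: it is steel and lies on the cover. The vial clip at (400,205) stands beyond it. I'll confirm with an enlarged crop.

```bash
cat > h.py <<'E'
import numpy as np,cv2,pickle
from workcell import bot, imaging
def cam(n,save=None):
    d=imaging.read_camera(n)
    if save: pickle.dump(d,open(save,"wb"))
    return d
def ray(d,u,v):
    c=-d["R"].T@d["t"]; r=d["R"].T@np.array([(u-d["cx"])/d["fx"],(v-d["cy"])/d["fy"],1]); return c,r/np.linalg.norm(r)
def plane(d,u,v,z):
    c,r=ray(d,u,v); return c+r*(z-c[2])/r[2]
def tri(d1,p1,d2,p2):
    c1,r1=ray(d1,*p1);c2,r2=ray(d2,*p2)
    s=np.linalg.lstsq(np.c_[r1,-r2],c2-c1,rcond=None)[0]
    a,b=c1+s[0]*r1,c2+s[1]*r2; return (a+b)/2,np.linalg.norm(a-b)
def proj(d,X):
    p=d["R"]@np.asarray(X)+d["t"]; return d["fx"]*p[0]/p[2]+d["cx"],d["fy"]*p[1]/p[2]+d["cy"]
def crop(d,x0,y0,w,h,s,name=None):
    im=cv2.resize(d["img"][y0:y0+h,x0:x0+w,::-1],None,fx=s,fy=s,interpolation=cv2.INTER_CUBIC)
    for i in range(0,w,10):cv2.line(im,(i*s,0),(i*s,6 if i%50 else 14),(0,0,255),1)
    for i in range(0,h,10):cv2.line(im,(0,i*s),(6 if i%50 else 14,i*s),(0,0,255),1)
    if name: cv2.imwrite(name,im)
    return im
E
python3 - <<'E'
from h import *
t=pickle.load(open("top0.pkl","rb"));s=pickle.load(open("side0.pkl","rb"))
a=crop(t,245,150,160,100,5);b=crop(s,240,140,160,100,5)
cv2.imwrite("pics/c1.png",cv2.resize(np.vstack([a,b]),(800,1000))[:500]);cv2.imwrite("pics/c2.png",b)
E
```

```text
(no output)
```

View pics/c1.png

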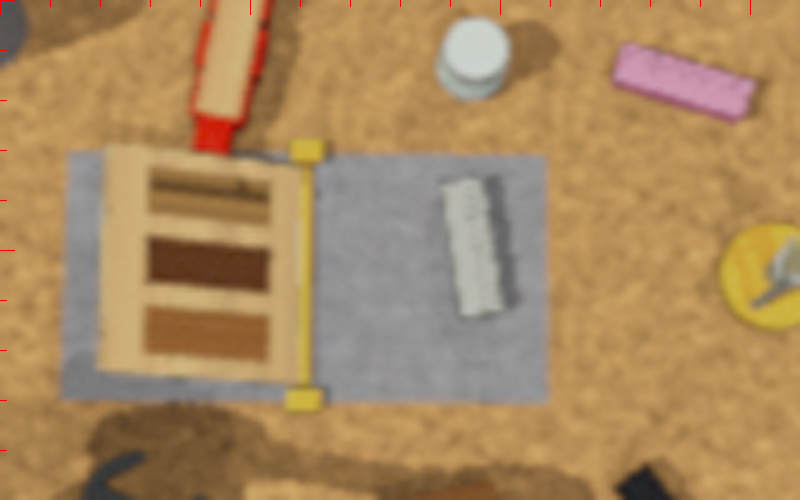

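View pics/c2.png

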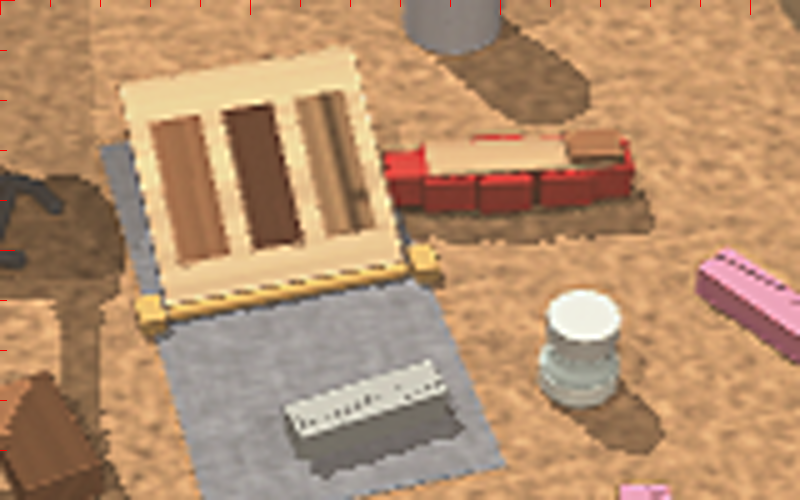

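The crop confirms it. The grey-white steel ruler block lies on the bare cover at crop (472,247), which is full-image (339,199). The pink and black ones are off the book, and the vial base is to its right.

```bash
python3 - <<'E'
from h import *
np.set_printoptions(precision=4,suppress=True)
t=pickle.load(open("top0.pkl","rb"));s=pickle.load(open("side0.pkl","rb"))
T=lambda u,v:(245+u/5-.4,150+v/5-.4);S=lambda u,v:(240+u/5-.4,140+v/5-.4)
print("cover", [plane(t,*T(*p),.001)[:2] for p in((68,152),(547,157),(548,402),(62,400))])
print("lugs",[tri(t,T(*a),s,S(*b)) for a,b in(((307,146),(427,258)),((304,394),(152,308)))])
for n,a,b in(("leaf hi",(105,145),(350,47)),("leaf lo",(98,370),(122,85)),
 ("bl far-left",(442,182),(432,362)),("bl far-right",(484,177),(445,385)),("bl near-right",(503,310),(300,437)),("bl near-left",(463,317),(285,408))):
    print(n,*tri(t,T(*a),s,S(*b)))
# blocks plane based at z=.02
print("block", [plane(t,*T(*p),.021)[:2] for p in((442,182),(484,177),(503,310),(463,317))])
print("vial base L", plane(t,*T(720,275),.005)[:2], "pink", [plane(t,*T(*p),.02)[:2] for p in((612,80),(738,122))],
 "jar",tri(t,T(476,48),s,S(584,315)),"black",plane(t,*T(615,488),.02)[:2],"hull bow",plane(t,*T(213,152),.02)[:2])
print("sander",plane(t,332,250,.025),"hull far", plane(t,293,140,.038))
E
```

```text
cover [array([0.579 , 0.2685]), array([ 0.5682, -0.0205]), array([ 0.4202, -0.0145]), array([0.4292, 0.2721])]
lugs [(array([0.577 , 0.1241, 0.0087]), np.float64(0.00019827484902866456)), (array([0.4275, 0.1292, 0.0101]), np.float64(0.0010496033672386924))]
leaf hi [0.5678 0.2372 0.0676] 0.0018032018811008968
leaf lo [0.4401 0.2415 0.0683] 0.002427842835101708
bl far-left [0.5518 0.0442 0.0159] 0.0010494369053008264
bl far-right [0.5513 0.0199 0.0243] 0.0011336377178281197
bl near-right [0.473  0.0115 0.0202] 4.839624989742798e-05
bl near-left [0.471  0.0347 0.0171] 0.0020568081356954816
block [array([0.5502, 0.0445]), array([0.5526, 0.0196]), array([0.4729, 0.0116]), array([0.4694, 0.0351])]
vial base L [ 0.4927 -0.1198] pink [array([ 0.61  , -0.0593]), array([ 0.5822, -0.133 ])] jar (array([0.6239, 0.0234, 0.0486]), np.float64(0.000520137409008178)) black [ 0.368  -0.0487] hull bow [0.5723 0.1796]
sander [0.3627 0.0542 0.025 ] hull far [0.6894 0.1594 0.038 ]
```

>>> {"op": "step_arm", "data": {"series": [{"x": -0.31,"y": -0.3,"az": 1,"grip": 0},{"x": -0.31,"y": -0.3,"az": 1,"grip": 0},{"x": -0.31,"y": -0.3,"az": 1,"grip": 0},{"x": -0.31,"y": -0.3,"az": 1,"grip": 0},{"x": -0.31,"y": -0.3,"az": 1,"grip": 0}]}}

```text
validation failed for argument at $.se...
```

```bash
cat >> h.py <<'E'
from scipy.spatial.transform import Rotation as Ro
np.set_printoptions(precision=4,suppress=True)
def down(yaw): # tool z down, tool y at yaw (deg) from world x
    a=np.radians(yaw); y=np.array([np.cos(a),np.sin(a),0]); z=np.array([0,0,-1.]); return Ro.from_matrix(np.c_[np.cross(y,z),y,z])
def go(pos,R,st=None):
    st=st or bot.read_state(); R0=Ro.from_rotvec(st["tcp_rot"])
    print("pos",st["tool_pos"],"q",st["q"],"F",st["wrist_force"],"w",st["width"],"t",st["time"])
    print("shift",R0.inv().apply(np.array(pos)-st["tool_pos"])/.5,"turn",(R0.inv()*R).as_rotvec(degrees=True)/30)
E
python3 -c "
from h import *
go([.511,.078,.1],down(-2))"
```

```text
pos [0.1946 0.6456 0.2089] q [ 1.2411  0.2647  1.6052 -0.      1.2737 -0.0369] F [0.0055 0.2832 0.197 ] w 0.9998915361671405 t 0.1
shift [-0.9335 -0.9038  0.2196] turn [-0.0034  0.0024  2.5075]
```

>>> {"op": "step_arm", "data": {"series": [{"x": -0.31,"y": -0.3,"z": 0.0,"ax": 0.0,"ay": 0.0,"az": 0.99,"grip": 0.01},{"x": -0.31,"y": -0.3,"z": 0.0,"ax": 0.0,"ay": 0.0,"az": 0.99,"grip": 0.01},{"x": -0.31,"y": -0.3,"z": 0.0,"ax": 0.0,"ay": 0.0,"az": 0.99,"grip": 0.01},{"x": -0.31,"y": -0.3,"z": 0.0,"ax": 0.0,"ay": 0.0,"az": 0.99,"grip": 0.01},{"x": -0.31,"y": -0.3,"z": 0.0,"ax": 0.0,"ay": 0.0,"az": 0.99,"grip": 0.01}]}}

```text
time: 0.6
tool_pos: [0.3012, 0.4539, 0.2094]
tcp_rot: [1.245, 2.884, -0.004]
wrist_force: [-0.4, -0.1, 0.7]
width: 0.497
grip_force: 0.0
```

```bash
python3 -c "
from h import *
go([.511,.078,.15],down(-2))"
```

```text
pos [0.3012 0.4539 0.2094] q [ 0.9402  0.0195  1.8825 -0.0015  1.2418  0.1849] F [-0.4277 -0.0677  0.6911] w 0.4965155847581076 t 0.6
shift [-0.8347 -0.21    0.1207] turn [-0.002   0.0047  1.5102]
```

>>> {"op": "step_arm", "data": {"series": [{"x": -0.42,"y": -0.11,"z": 0.0,"ax": 0.0,"ay": 0.0,"az": 0.99,"grip": 0.01},{"x": -0.42,"y": -0.11,"z": 0.0,"ax": 0.0,"ay": 0.0,"az": 0.99,"grip": 0.01},{"x": -0.42,"y": -0.11,"z": 0.0,"ax": 0.0,"ay": 0.0,"az": 0.99,"grip": 0.01},{"x": -0.42,"y": -0.11,"z": 0.0,"ax": 0.0,"ay": 0.0,"az": 0.99,"grip": 0.01},{"x": -0.42,"y": -0.11,"z": 0.0,"ax": 0.0,"ay": 0.0,"az": 0.99,"grip": 0.01}]}}

```text
time: 1.1
tool_pos: [0.406, 0.2646, 0.2099]
tcp_rot: [1.942, 2.468, -0.001]
wrist_force: [-0.3, 2.1, -0.2]
width: 0.494
grip_force: 0.0
```

```bash
python3 -c "
from h import *
go([.511,.078,.08],down(-2))"
```

```text
pos [0.406  0.2646 0.2099] q [ 0.5272 -0.1017  1.9979 -0.0013  1.2456  0.2901] F [-0.3205  2.0578 -0.164 ] w 0.49372554919197986 t 1.1
shift [-0.4119  0.1163  0.2604] turn [0.0006 0.0023 0.5203]
```

>>> {"op": "step_arm", "data": {"series": [{"x": -0.41,"y": 0.116,"z": 0.0,"ax": 0.0,"ay": 0.0,"az": 0.52,"grip": 0.01},{"x": -0.41,"y": 0.116,"z": 0.0,"ax": 0.0,"ay": 0.0,"az": 0.52,"grip": 0.01},{"x": -0.41,"y": 0.116,"z": 0.0,"ax": 0.0,"ay": 0.0,"az": 0.52,"grip": 0.01},{"x": -0.41,"y": 0.116,"z": 0.0,"ax": 0.0,"ay": 0.0,"az": 0.52,"grip": 0.01},{"x": -0.41,"y": 0.116,"z": 0.0,"ax": 0.0,"ay": 0.0,"az": 0.52,"grip": 0.01},{"x": -0.41,"y": 0.116,"z": 0.1,"ax": 0.0,"ay": 0.0,"az": 0.52,"grip": 0.01},{"x": -0.41,"y": 0.116,"z": 0.2,"ax": 0.0,"ay": 0.0,"az": 0.52,"grip": 0.01},{"x": -0.41,"y": 0.116,"z": 0.26,"ax": 0.0,"ay": 0.0,"az": 0.52,"grip": 0.01},{"x": -0.41,"y": 0.116,"z": 0.26,"ax": 0.0,"ay": 0.0,"az": 0.52,"grip": 0.01}]}}

```text
time: 2.0
tool_pos: [0.5045, 0.0827, 0.0745]
tcp_rot: [-2.249, -2.182, 0.014]
wrist_force: [0.0, -0.5, -0.2]
width: 0.496
grip_force: 0.0
```

```bash
python3 -c "
from h import *
go([.511,.078,.008],down(-2))
d=cam('side');crop(d,240,140,160,100,5,'pics/c3.png')"
```

```text
pos [0.5045 0.0827 0.0745] q [0.1133 0.0913 2.074  0.0006 0.988  0.1434] F [ 0.0195 -0.537  -0.2331] w 0.49560918569197493 t 2.0
shift [-0.0088  0.0148  0.1329] turn [-0.0222  0.0023  0.0086]
```

View pics/c3.png

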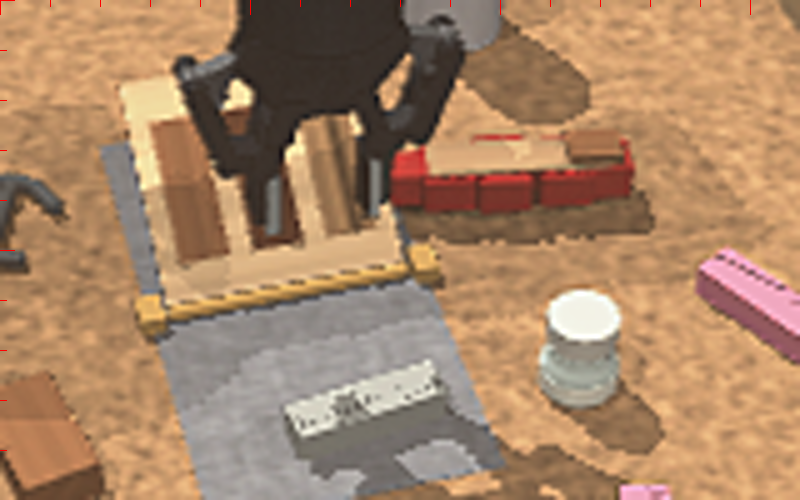

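The open fingertips stand clear above the bare cover between the leaf and the block, at crop (270,230) and (375,210). Next I lower them.

>>> {"op": "step_arm", "data": {"series": [{"x": -0.008,"y": 0.014,"z": 0.05,"ax": -0.02,"ay": 0.0,"az": 0.01,"grip": 0.01},{"x": -0.008,"y": 0.014,"z": 0.1,"ax": -0.02,"ay": 0.0,"az": 0.01,"grip": 0.01},{"x": -0.008,"y": 0.014,"z": 0.13,"ax": -0.02,"ay": 0.0,"az": 0.01,"grip": 0.01},{"x": -0.008,"y": 0.014,"z": 0.13,"ax": -0.02,"ay": 0.0,"az": 0.01,"grip": 0.01},{"x": -0.008,"y": 0.014,"z": 0.13,"ax": -0.02,"ay": 0.0,"az": 0.01,"grip": 0.01}]}}

```text
time: 2.55
tool_pos: [0.5188, 0.079, 0.0172]
tcp_rot: [2.254, 2.175, 0.016]
wrist_force: [-0.2, 0.1, -0.4]
width: 0.496
grip_force: 0.0
```

```bash
python3 -c "
from h import *
go([.507,-.035,.008],down(-2))"
```

```text
pos [0.5188 0.079  0.0172] q [ 0.1045  0.1773  2.1024 -0.0018  0.8483  0.1414] F [-0.1586  0.1266 -0.4464] w 0.4955185578775446 t 2.55
shift [-0.2286 -0.0156  0.0181] turn [ 0.0261 -0.0011 -0.0015]
```

>>> {"op": "step_arm", "data": {"series": [{"x": -0.02,"y": -0.015,"z": 0.015,"ax": 0.0,"ay": 0.0,"az": 0.0,"grip": 0.01},{"x": -0.04,"y": -0.015,"z": 0.015,"ax": 0.0,"ay": 0.0,"az": 0.0,"grip": 0.01},{"x": -0.058,"y": -0.015,"z": 0.015,"ax": 0.0,"ay": 0.0,"az": 0.0,"grip": 0.01},{"x": -0.076,"y": -0.015,"z": 0.015,"ax": 0.0,"ay": 0.0,"az": 0.0,"grip": 0.01},{"x": -0.094,"y": -0.015,"z": 0.015,"ax": 0.0,"ay": 0.0,"az": 0.0,"grip": 0.01},{"x": -0.112,"y": -0.015,"z": 0.015,"ax": 0.0,"ay": 0.0,"az": 0.0,"grip": 0.01},{"x": -0.13,"y": -0.015,"z": 0.015,"ax": 0.0,"ay": 0.0,"az": 0.0,"grip": 0.01},{"x": -0.148,"y": -0.015,"z": 0.015,"ax": 0.0,"ay": 0.0,"az": 0.0,"grip": 0.01},{"x": -0.166,"y": -0.015,"z": 0.015,"ax": 0.0,"ay": 0.0,"az": 0.0,"grip": 0.01},{"x": -0.184,"y": -0.015,"z": 0.015,"ax": 0.0,"ay": 0.0,"az": 0.0,"grip": 0.01},{"x": -0.2,"y": -0.015,"z": 0.015,"ax": 0.0,"ay": 0.0,"az": 0.0,"grip": 0.01}]}}

```text
time: 3.65
tool_pos: [0.5058, -0.0221, 0.0075]
tcp_rot: [2.256, 2.175, 0.011]
wrist_force: [0.8, -0.0, -0.5]
width: 0.495
grip_force: 0.0
```

```bash
python3 -c "
from h import *
go([.507,-.035,.008],down(-2))
d=cam('side');crop(d,240,150,160,110,5,'pics/c4.png')"
```

```text
pos [ 0.5058 -0.0221  0.0075] q [-0.0933  0.1622  2.1436  0.0008  0.8254 -0.0575] F [ 0.8317 -0.0249 -0.5398] w 0.4948948367077895 t 3.65
shift [-0.0257  0.0034 -0.001 ] turn [ 0.0199 -0.     -0.0028]
```

View pics/c4.png

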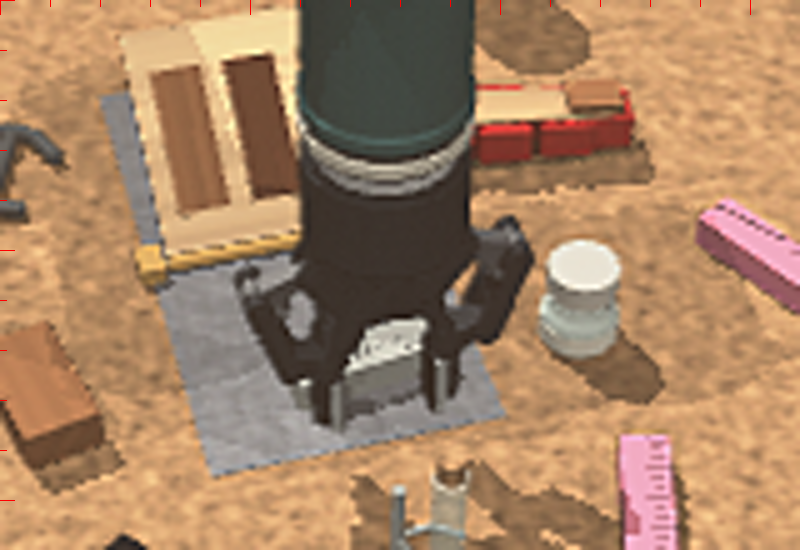

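The crop shows the fingertips at (335,425) and (440,405) in front of the block at (385,360), so they seem to have slid over it. I'll raise the tool and look again.

>>> {"op": "step_arm", "data": {"series": [{"x": 0.0,"y": 0.0,"z": -0.1,"ax": 0.0,"ay": 0.0,"az": 0.0,"grip": 0.99},{"x": 0.0,"y": 0.0,"z": -0.2,"ax": 0.0,"ay": 0.0,"az": 0.0,"grip": 0.99},{"x": 0.1,"y": 0.0,"z": -0.3,"ax": 0.0,"ay": 0.0,"az": 0.0,"grip": 0.99},{"x": 0.2,"y": 0.0,"z": -0.3,"ax": 0.0,"ay": 0.0,"az": 0.0,"grip": 0.99},{"x": 0.3,"y": 0.0,"z": -0.3,"ax": 0.0,"ay": 0.0,"az": 0.0,"grip": 0.99},{"x": 0.3,"y": 0.0,"z": -0.3,"ax": 0.0,"ay": 0.0,"az": 0.0,"grip": 0.99}]}}

```text
time: 4.3
tool_pos: [0.5104, 0.1326, 0.1592]
tcp_rot: [2.253, 2.178, 0.017]
wrist_force: [-0.3, -0.3, 0.6]
width: 0.001
grip_force: 0.0
```

```bash
python3 -c "
from h import *
go([.507,-.035,.008],down(-2))
d=cam('side','side1.pkl');e=cam('top','top1.pkl')
a=crop(d,240,160,160,100,5);b=crop(e,300,150,110,100,5)
cv2.imwrite('pics/c5.png',cv2.resize(np.hstack([a[:,:],b]),None,fx=.59,fy=.59,interpolation=cv2.INTER_AREA))"
```

```text
pos [0.5104 0.1326 0.1592] q [ 0.2074  0.0136  1.9841 -0.0009  1.1303  0.2414] F [-0.3295 -0.2922  0.5652] w 0.0014146305946234475 t 4.3
shift [-0.3359  0.0004  0.3016] turn [ 0.0255 -0.0047  0.0025]
```

View pics/c5.png

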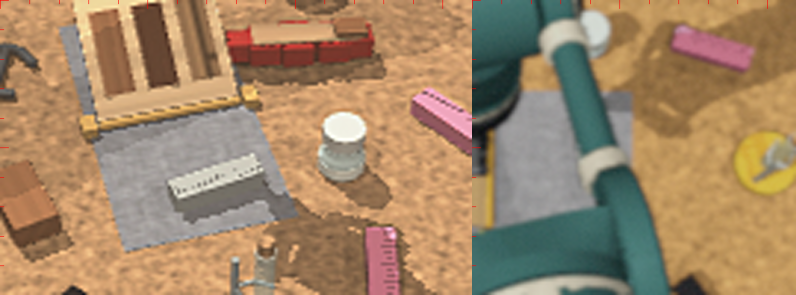

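The block hasn't moved: it is still at crop (217,178) in the side view, because half-open tips sit too high. I'll push with the fingers shut, which puts the tips at the TCP.

>>> {"op": "step_arm", "data": {"series": [{"x": -0.1,"y": 0.0,"z": 0.0,"ax": 0.03,"ay": 0.0,"az": 0.0,"grip": 0.99},{"x": -0.105,"y": 0.0,"z": 0.1,"ax": 0.03,"ay": 0.0,"az": 0.0,"grip": 0.99},{"x": -0.105,"y": 0.0,"z": 0.2,"ax": 0.03,"ay": 0.0,"az": 0.0,"grip": 0.99},{"x": -0.105,"y": 0.0,"z": 0.27,"ax": 0.03,"ay": 0.0,"az": 0.0,"grip": 0.99},{"x": -0.105,"y": 0.0,"z": 0.29,"ax": 0.03,"ay": 0.0,"az": 0.0,"grip": 0.99},{"x": -0.105,"y": 0.0,"z": 0.298,"ax": 0.03,"ay": 0.0,"az": 0.0,"grip": 0.99},{"x": -0.105,"y": 0.0,"z": 0.298,"ax": 0.03,"ay": 0.0,"az": 0.0,"grip": 0.99}]}}

```text
time: 5.1
tool_pos: [0.5104, 0.0758, 0.0094]
tcp_rot: [-2.26, -2.178, 0.004]
wrist_force: [0.1, -0.1, 0.6]
width: -0.003
grip_force: 0.0
```

```bash
python3 -c "
from h import *
go([.509,-.035,.008],down(-2))"
```

```text
pos [0.5104 0.0758 0.0094] q [0.0988 0.1849 2.1115 0.0009 0.8491 0.1348] F [ 0.1076 -0.1231  0.5906] w -0.003278667840126285 t 5.1
shift [-0.2216  0.0054  0.0028] turn [-0.0075 -0.0003 -0.0032]
```

>>> {"op": "step_arm", "data": {"series": [{"x": -0.02,"y": 0.0,"z": 0.002,"ax": 0.0,"ay": 0.0,"az": 0.0,"grip": 0.99},{"x": -0.04,"y": 0.0,"z": 0.002,"ax": 0.0,"ay": 0.0,"az": 0.0,"grip": 0.99},{"x": -0.055,"y": 0.0,"z": 0.002,"ax": 0.0,"ay": 0.0,"az": 0.0,"grip": 0.99},{"x": -0.07,"y": 0.0,"z": 0.002,"ax": 0.0,"ay": 0.0,"az": 0.0,"grip": 0.99},{"x": -0.085,"y": 0.0,"z": 0.002,"ax": 0.0,"ay": 0.0,"az": 0.0,"grip": 0.99},{"x": -0.1,"y": 0.0,"z": 0.002,"ax": 0.0,"ay": 0.0,"az": 0.0,"grip": 0.99},{"x": -0.115,"y": 0.0,"z": 0.002,"ax": 0.0,"ay": 0.0,"az": 0.0,"grip": 0.99},{"x": -0.13,"y": 0.0,"z": 0.002,"ax": 0.0,"ay": 0.0,"az": 0.0,"grip": 0.99}]}}

```text
time: 5.9
tool_pos: [0.5068, 0.0105, 0.0074]
tcp_rot: [-2.259, -2.178, 0.006]
wrist_force: [-0.3, 0.6, -0.3]
width: 0.008
grip_force: 0.0
```

```bash
python3 -c "
from h import *
go([.509,-.035,.008],down(-2))
d=cam('side');crop(d,240,150,160,110,5,'pics/c6.png')"
```

```text
pos [0.5068 0.0105 0.0074] q [-0.0284  0.1736  2.13    0.      0.8435  0.0078] F [-0.3231  0.6426 -0.2861] w 0.007971078568049444 t 5.9
shift [-0.0908  0.0076 -0.0012] turn [-0.0104  0.     -0.0025]
```

View pics/c6.png

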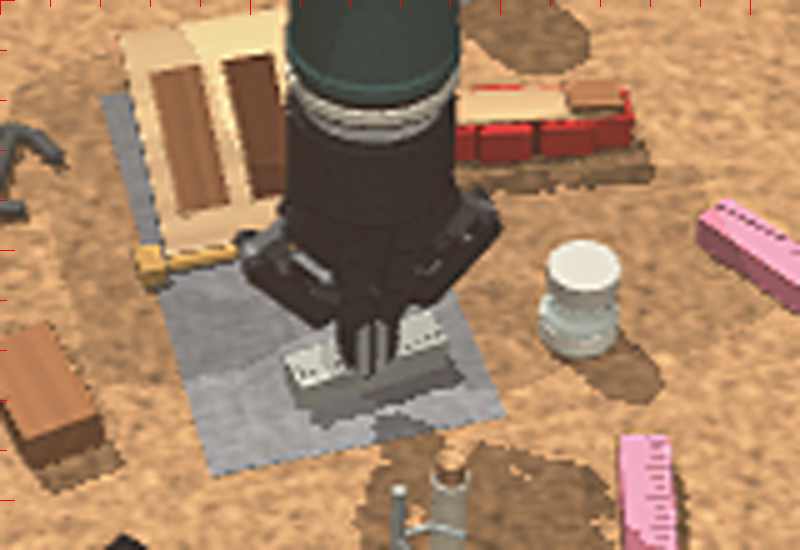

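```bash
python3 -c "
from h import *
d=cam('side');e=cam('top','top2.pkl')
p=(240+375/5-.4,150+372/5-.4)
print('tip px',p,'proj tcp',proj(d,[.507,.0105,.0074]),'front-bottom',proj(d,[.507,-.0005,.0074]))
for z in(.007,.015,.022,.03):print(z,plane(d,*p,z))
c=crop(e,290,150,120,90,5,'pics/c7.png')"
```

```text
tip px (314.6, 224.0) proj tcp (np.float64(312.9278509546249), np.float64(227.70736212811397)) front-bottom (np.float64(314.2775246075617), np.float64(230.90830354798265))
0.007 [0.5148 0.0214 0.007 ]
0.015 [0.5126 0.0146 0.015 ]
0.022 [0.5106 0.0086 0.022 ]
0.03 [0.5083 0.0017 0.03  ]
```

View pics/c7.png

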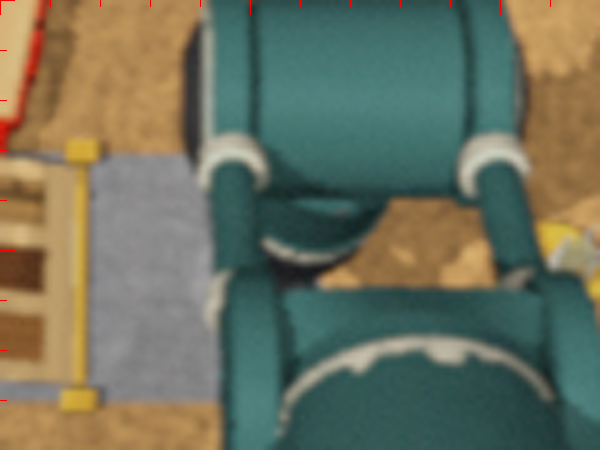

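The side view puts the tip's lower edge at crop (375,372), about 15–20 mm higher than the reported pose, so the fingers passed above the block. I'll go back over the bare cover and lower carefully until I feel contact.

>>> {"op": "step_arm", "data": {"series": [{"x": 0.07,"y": 0.006,"z": 0.0,"ax": 0.0,"ay": 0.0,"az": 0.0,"grip": 0.99},{"x": 0.145,"y": 0.006,"z": 0.0,"ax": 0.0,"ay": 0.0,"az": 0.0,"grip": 0.99},{"x": 0.145,"y": 0.006,"z": 0.0,"ax": 0.0,"ay": 0.0,"az": 0.0,"grip": 0.99},{"x": 0.145,"y": 0.006,"z": 0.006,"ax": 0.0,"ay": 0.0,"az": 0.0,"grip": 0.99},{"x": 0.145,"y": 0.006,"z": 0.012,"ax": 0.0,"ay": 0.0,"az": 0.0,"grip": 0.99},{"x": 0.145,"y": 0.006,"z": 0.012,"ax": 0.0,"ay": 0.0,"az": 0.0,"grip": 0.99}]}}

```text
time: 6.65
tool_pos: [0.5117, 0.0827, 0.0007]
tcp_rot: [-2.259, -2.177, 0.008]
wrist_force: [-0.8, 0.6, -0.3]
width: 0.007
grip_force: 0.0
```

```bash
python3 -c "
from h import *
go([.511,.078,.0],down(-2))
d=cam('side');crop(d,270,170,90,70,6,'pics/c8.png')
for z in(0,.01,.015,.02,.025): print(z,*[(np.array(proj(d,[.511,y,z]))-[270,170])*6 for y in(.078,.067)])"
```

```text
pos [0.5117 0.0827 0.0007] q [0.1117 0.2042 2.1085 0.0009 0.8358 0.1482] F [-0.7578  0.6126 -0.2913] w 0.006703123288686418 t 6.65
shift [-0.0094 -0.001   0.0013] turn [-0.0132  0.0007 -0.0041]
0 [218.9986 243.5469] [226.5058 261.2811]
0.01 [218.9796 227.4566] [226.5308 245.1942]
0.015 [218.97   219.3407] [226.5434 237.0796]
0.02 [218.9604 211.1771] [226.5561 228.9169]
0.025 [218.9507 202.9654] [226.5689 220.7059]
```

View pics/c8.png

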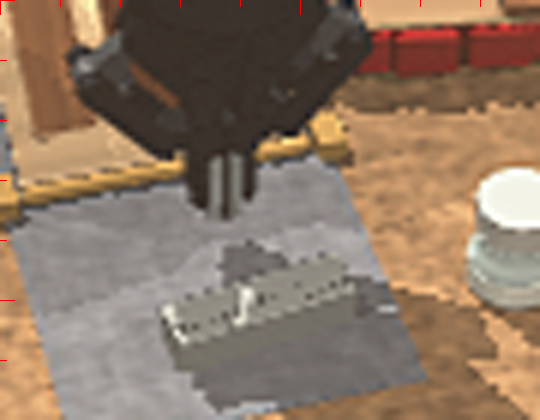

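The tip's bottom is at crop (222,218) and it floats above its shadow near (250,260). The block is still at its start near (260,300). The tips sit about 19 mm above the reported TCP, so I'll work with lower readings and check the force as I go.

>>> {"op": "step_arm", "data": {"series": [{"x": -0.005,"y": 0.0,"z": 0.006,"ax": 0.0,"ay": 0.0,"az": 0.0,"grip": 0.99},{"x": -0.005,"y": 0.0,"z": 0.012,"ax": 0.0,"ay": 0.0,"az": 0.0,"grip": 0.99},{"x": -0.005,"y": 0.0,"z": 0.018,"ax": 0.0,"ay": 0.0,"az": 0.0,"grip": 0.99},{"x": -0.005,"y": 0.0,"z": 0.018,"ax": 0.0,"ay": 0.0,"az": 0.0,"grip": 0.99}]}}

```text
time: 7.1
tool_pos: [0.5119, 0.0808, -0.0081]
tcp_rot: [-2.259, -2.177, 0.007]
wrist_force: [0.0, -0.2, 1.3]
width: 0.008
grip_force: 0.0
```

```bash
python3 -c "
from h import *
go([.511,-.035,-.009],down(-2))
d=cam('side','s.pkl');e=pickle.load(open('side1.pkl','rb'))
# dark finger tip: lowest dark pixel in the region above block
im=d['img'].astype(int); m=(im.max(2)<75); 
for y in range(190,225): print(y,np.where(m[y,290:325])[0]+290) if m[y,290:325].any() else None
for z in(0,.01,.02): print(z,*[np.array(proj(d,[.511,y,z])) for y in(.081,.07)])"
```

```text
pos [ 0.5119  0.0808 -0.0081] q [0.1078 0.2173 2.1133 0.0011 0.8173 0.1437] F [ 0.0157 -0.1698  1.2858] w 0.008419924475265846 t 7.1
shift [-0.2314  0.0067  0.0017] turn [-0.0121  0.0002 -0.0033]
190 [290 291 292 293 294 295 296 301 302 303 304 305 306 307 308 309 310 311
 312 313 314 315 316 317 318 319 320 321 322 323]
191 [290 291 292 293 294 295 296 297 298 300 301 302 303 304 305 306 307 308
 309 310 311 312 313 314 315 316 317 318 319 320 321 322]
192 [290 291 292 293 294 295 296 297 298 299 300 301 302 303 304 305 306 307
 308 309 310 311 312 313 314 315 316 317 318 319 320 321]
193 [290 291 292 293 294 295 296 297 298 299 300 301 302 303 304 305 306 307
 308 309 310 311 312 313 314 315 316 317 318 319 320]
194 [290 291 292 293 294 295 296 297 298 299 300 301 302 303 304 305 306 307
 308 309 310 311 312 313 314 315 316 317 318 319]
195 [291 292 293 294 295 296 297 298 299 300 301 302 303 304 305 306 307 308
 309 310 311 312 313 314 317 318]
196 [293 294 295 296 297 298 299 300 301 302 303 304 305 306 307 308 309 310
 311 312 313]
197 [294 295 296 297 298 299 300 301 302 303 304 305 306 307 308 309 310 311
 312 313]
198 [296 297 298 299 301 302 303 304 305 306 307 309 310 311 312]
199 [297 301 302 303 304 305 307 308 311 312]
200 [295 302 303 304 311 312]
201 [291 292 301 302 303 304 308 311 312]
202 [301 302 303 304 308 311 312]
203 [302 303 304 311 312]
204 [302 303 304 311 312]
205 [302 303 304 311]
206 [303 304 308]
207 [303 304 308]
0 [306.1612 209.7914] [307.4082 212.7371]
0.01 [306.1561 207.1096] [307.4103 210.0558]
0.02 [306.1509 204.3962] [307.4125 207.3428]
```

>>> {"op": "step_arm", "data": {"series": [{"x": 0.0,"y": 0.0,"z": 0.003,"ax": 0.0,"ay": 0.0,"az": 0.0,"grip": 0.99},{"x": 0.0,"y": 0.0,"z": 0.006,"ax": 0.0,"ay": 0.0,"az": 0.0,"grip": 0.99},{"x": 0.0,"y": 0.0,"z": 0.006,"ax": 0.0,"ay": 0.0,"az": 0.0,"grip": 0.99}]}}

```text
time: 7.45
tool_pos: [0.5122, 0.081, -0.0107]
tcp_rot: [-2.258, -2.178, 0.006]
wrist_force: [-0.2, 0.2, -0.6]
width: 0.004
grip_force: 0.0
```

```bash
python3 -c "
from h import *
go([.511,-.035,-.009],down(-2))"
```

```text
pos [ 0.5122  0.081  -0.0107] q [0.1083 0.2216 2.1141 0.0011 0.8114 0.1438] F [-0.1938  0.1746 -0.6022] w 0.003549413389591296 t 7.45
shift [-0.232   0.0059 -0.0034] turn [-0.0107  0.0001 -0.0024]
```

>>> {"op": "step_arm", "data": {"series": [{"x": -0.02,"y": 0.0,"z": 0.0,"ax": 0.0,"ay": 0.0,"az": 0.0,"grip": 0.99},{"x": -0.04,"y": 0.0,"z": 0.0,"ax": 0.0,"ay": 0.0,"az": 0.0,"grip": 0.99},{"x": -0.055,"y": 0.0,"z": 0.0,"ax": 0.0,"ay": 0.0,"az": 0.0,"grip": 0.99},{"x": -0.07,"y": 0.0,"z": 0.0,"ax": 0.0,"ay": 0.0,"az": 0.0,"grip": 0.99},{"x": -0.085,"y": 0.0,"z": 0.0,"ax": 0.0,"ay": 0.0,"az": 0.0,"grip": 0.99},{"x": -0.1,"y": 0.0,"z": 0.0,"ax": 0.0,"ay": 0.0,"az": 0.0,"grip": 0.99},{"x": -0.115,"y": 0.0,"z": 0.0,"ax": 0.0,"ay": 0.0,"az": 0.0,"grip": 0.99}]}}

```text
time: 8.15
tool_pos: [0.5104, 0.0229, -0.0105]
tcp_rot: [-2.259, -2.178, 0.005]
wrist_force: [0.3, 1.4, 0.8]
width: 0.005
grip_force: 0.8
```

```bash
cat >> h.py <<'E'
def block(d):
    hsv=cv2.cvtColor(d["img"],cv2.COLOR_RGB2HSV); m=((hsv[:,:,1]<45)&(hsv[:,:,2]>165)).astype(np.uint8)
    n,l,s,c=cv2.connectedComponentsWithStats(m)
    for i in range(1,n):
        if s[i,4]>15 and 240<c[i][0]<400 and 150<c[i][1]<330:
            ys,xs=np.where(l==i); r=cv2.minAreaRect(np.c_[xs,ys].astype(np.float32))
            print("blob",s[i],c[i],plane(d,*c[i],.021)[:2],"corners",[plane(d,*p,.021)[:2] for p in cv2.boxPoints(r)])
E
python3 -c "
from h import *
go([.511,-.035,-.01],down(-2))
print('before');block(pickle.load(open('side0.pkl','rb')))
print('now');block(cam('side'))"
```

```text
pos [ 0.5104  0.0229 -0.0105] q [-0.0041  0.2082  2.1305  0.0005  0.8079  0.0321] F [0.2707 1.3801 0.7603] w 0.00482709229427285 t 8.15
shift [-0.1157  0.0054 -0.001 ] turn [-0.0096 -0.0003 -0.0031]
before
blob [313 196  13   4  19] [318.3684 197.5789] [0.5483 0.0945] corners [array([0.5354, 0.101 ]), array([0.5665, 0.0966]), array([0.5643, 0.0879]), array([0.5334, 0.0924])]
blob [350 198  14  11 117] [356.265  202.8974] [0.6354 0.0474] corners [array([0.6264, 0.0689]), array([0.6587, 0.0589]), array([0.6451, 0.0254]), array([0.6135, 0.0351])]
blob [297 209  35  18 225] [314.0267 218.4133] [0.5152 0.0276] corners [array([0.4718, 0.041 ]), array([0.5619, 0.0528]), array([0.5588, 0.02  ]), array([0.4705, 0.0091])]
blob [348 209  12   8  28] [351.1071 213.1786] [0.6097 0.0173] corners [array([0.597, 0.021]), array([0.6108, 0.0345]), array([0.6264, 0.0056]), array([ 0.6127, -0.0074])]
blob [291 214   7   6  17] [294.5882 215.9412] [0.4713 0.0499] corners [array([0.4636, 0.0556]), array([0.4709, 0.0626]), array([0.48  , 0.0437]), array([0.4727, 0.0369])]
blob [352 217   9   4  21] [356.  
[... 855 characters left out ...]
[348 209  14  12  66] [354.2424 215.8636] [0.6139 0.0064] corners [array([0.5914, 0.0113]), array([0.6099, 0.0346]), array([0.6352, 0.0041]), array([ 0.6165, -0.0184])]
blob [277 224  26  21 187] [286.3209 234.0481] [ 0.4358 -0.0016] corners [array([0.4198, 0.0325]), array([0.4731, 0.0341]), array([ 0.4666, -0.0305]), array([ 0.4154, -0.0314])]
blob [291 225  18  10  64] [300.0156 228.7969] [0.4721 0.0049] corners [array([ 0.4462, -0.0017]), array([0.4553, 0.0244]), array([0.4934, 0.0079]), array([ 0.4837, -0.0178])]
blob [334 226   6   6  20] [336.35 228.35] [ 0.5572 -0.0197] corners [array([ 0.5489, -0.0261]), array([ 0.5543, -0.0108]), array([ 0.566 , -0.0144]), array([ 0.5604, -0.0297])]
```

>>> {"op": "step_arm", "data": {"series": [{"x": -0.015,"y": 0.0,"z": 0.0,"ax": 0.0,"ay": 0.0,"az": 0.0,"grip": 0.99},{"x": -0.03,"y": 0.0,"z": 0.0,"ax": 0.0,"ay": 0.0,"az": 0.0,"grip": 0.99},{"x": -0.045,"y": 0.0,"z": 0.0,"ax": 0.0,"ay": 0.0,"az": 0.0,"grip": 0.99},{"x": -0.06,"y": 0.0,"z": 0.0,"ax": 0.0,"ay": 0.0,"az": 0.0,"grip": 0.99},{"x": -0.075,"y": 0.0,"z": 0.0,"ax": 0.0,"ay": 0.0,"az": 0.0,"grip": 0.99},{"x": -0.09,"y": 0.0,"z": 0.0,"ax": 0.0,"ay": 0.0,"az": 0.0,"grip": 0.99},{"x": -0.1,"y": 0.0,"z": 0.0,"ax": 0.0,"ay": 0.0,"az": 0.0,"grip": 0.99},{"x": -0.108,"y": 0.0,"z": 0.0,"ax": 0.0,"ay": 0.0,"az": 0.0,"grip": 0.99},{"x": -0.108,"y": 0.0,"z": 0.0,"ax": 0.0,"ay": 0.0,"az": 0.0,"grip": 0.99}]}}

```text
time: 9.1
tool_pos: [0.5083, -0.0311, -0.0106]
tcp_rot: [-2.259, -2.178, 0.006]
wrist_force: [0.3, -0.4, -0.5]
width: 0.006
grip_force: 0.0
```

>>> {"op": "step_arm", "data": {"series": [{"x": 0.04,"y": 0.0,"z": 0.0,"ax": 0.0,"ay": 0.0,"az": 0.0,"grip": 0.99},{"x": 0.04,"y": 0.0,"z": -0.1,"ax": 0.0,"ay": 0.0,"az": 0.0,"grip": 0.99},{"x": 0.04,"y": 0.0,"z": -0.2,"ax": 0.0,"ay": 0.0,"az": 0.0,"grip": 0.99},{"x": 0.1,"y": 0.0,"z": -0.3,"ax": 0.0,"ay": 0.0,"az": 0.0,"grip": 0.99},{"x": 0.18,"y": 0.0,"z": -0.36,"ax": 0.0,"ay": 0.0,"az": 0.0,"grip": 0.99},{"x": 0.24,"y": 0.0,"z": -0.36,"ax": 0.0,"ay": 0.0,"az": 0.0,"grip": 0.99},{"x": 0.24,"y": 0.0,"z": -0.36,"ax": 0.0,"ay": 0.0,"az": 0.0,"grip": 0.99}]}}

```text
time: 9.8
tool_pos: [0.5153, 0.093, 0.1722]
tcp_rot: [-2.256, -2.184, -0.002]
wrist_force: [-1.1, -0.9, 0.2]
width: 0.006
grip_force: 0.0
```

```bash
python3 -c "
from h import *
go([.511,-.035,-.01],down(-2))
d=cam('side','side3.pkl'); cam('top','top3.pkl'); im=d['img']
# pixel classes around: print block-sized desaturated blob outside cover
hsv=cv2.cvtColor(im,cv2.COLOR_RGB2HSV)
for c in([.511,-.055,.02],[.511,-.018,.001],[.572,-.02,.001],[.42,-.0145,.001],[.49,-.12,.005]): print(c,proj(d,c))
m=(hsv[:,:,1]<45)
for y in range(222,262): print(y,''.join('#' if (m[y,x] and hsv[y,x,2]>165) else 'o' if m[y,x] else '.' for x in range(275,360)))"
```

```text
pos [0.5153 0.093  0.1722] q [0.1295 0.0047 1.9679 0.0021 1.1689 0.1611] F [-1.1205 -0.9322  0.1905] w 0.006010522705848687 t 9.8
shift [-0.2568 -0.0002  0.3638] turn [-0.0004 -0.0037  0.0048]
[0.511, -0.055, 0.02] (np.float64(322.9513498182089), np.float64(243.6338885805613))
[0.511, -0.018, 0.001] (np.float64(317.97862925446117), np.float64(237.4266155641359))
[0.572, -0.02, 0.001] (np.float64(341.68241973656114), np.float64(232.4813993725482))
[0.42, -0.0145, 0.001] (np.float64(281.6738551859375), np.float64(244.83050561971754))
[0.49, -0.12, 0.005] (np.float64(323.0880530722271), np.float64(270.98284267710966))
222 .ooooooooo####ooooo#oooooooo####ooooo######ooo#ooooo###oooooo........................
223 .oooooo##oo##oooooooooo##ooooo#ooooo###oooooooooooooooooooooo#.......................
224 .oooo#####oo##oooooooo#ooooooooooooooooooooooooooooooooooooooo.......................
225 .oo############ooooo##oooooooo##ooooooooooo#oooooooooo#oooooooo......................
226 ..#o##########oooo#ooooooooooooooooo#####oo##ooooooo###oooooo#o......................
227 ..ooo#ooooooooooooooo##
[... 2422 characters left out ...]
.................oooooooooo.oo......oo................................
255 ................................ooooo......oo...###o###o.............................
256 ...........................................ooo#oo...oooo#o...........................
257 ............................................oo..........oo...........................
258 ...........................................ooo.......................................
259 ...........................................oooo......................................
260 ............................................o.#o.....................................
261 ............................................o..#o....................................
```

The block is now off the cover: its back edge is near y=-0.044 and the cover edge is at -0.018. Next I move to the leaf's outer side.

>>> {"op": "step_arm", "data": {"series": [{"x": 0.1,"y": -0.02,"z": 0.0,"ax": 0.0,"ay": 0.0,"az": 0.0,"grip": 0.99},{"x": 0.2,"y": -0.04,"z": 0.0,"ax": 0.0,"ay": 0.0,"az": 0.0,"grip": 0.99},{"x": 0.3,"y": -0.044,"z": 0.0,"ax": 0.0,"ay": 0.0,"az": 0.0,"grip": 0.99},{"x": 0.38,"y": -0.044,"z": 0.0,"ax": 0.0,"ay": 0.0,"az": 0.0,"grip": 0.99},{"x": 0.38,"y": -0.044,"z": 0.0,"ax": 0.0,"ay": 0.0,"az": 0.0,"grip": 0.99},{"x": 0.38,"y": -0.044,"z": 0.1,"ax": 0.0,"ay": 0.0,"az": 0.0,"grip": 0.99},{"x": 0.38,"y": -0.044,"z": 0.2,"ax": 0.0,"ay": 0.0,"az": 0.0,"grip": 0.99},{"x": 0.38,"y": -0.044,"z": 0.3,"ax": 0.0,"ay": 0.0,"az": 0.0,"grip": 0.99},{"x": 0.38,"y": -0.044,"z": 0.32,"ax": 0.0,"ay": 0.0,"az": 0.0,"grip": 0.99},{"x": 0.38,"y": -0.044,"z": 0.32,"ax": 0.0,"ay": 0.0,"az": 0.0,"grip": 0.99}]}}

```text
time: 10.9
tool_pos: [0.4953, 0.2775, 0.0068]
tcp_rot: [-2.259, -2.176, 0.017]
wrist_force: [0.0, 0.7, 0.4]
width: 0.006
grip_force: 0.0
```

```bash
cat >> h.py <<'E'
def leaf(d):
    # wood colour of leaf: report edge via bright low-sat wood pixels
    hsv=cv2.cvtColor(d["img"],cv2.COLOR_RGB2HSV); m=((hsv[:,:,0]>12)&(hsv[:,:,0]<28)&(hsv[:,:,1]>60)&(hsv[:,:,1]<120)&(hsv[:,:,2]>190)).astype(np.uint8)
    n,l,s,c=cv2.connectedComponentsWithStats(m)
    for i in np.argsort(-s[1:,4])[:3]+1:
        ys,xs=np.where(l==i); h=cv2.approxPolyDP(cv2.convexHull(np.c_[xs,ys].astype(np.int32)),4,True)[:,0]
        print("wood",s[i],h.tolist())
E
python3 -c "
from h import *
go([.5,.285,.014],down(-2))
for a in ('side0.pkl','top0.pkl'): leaf(pickle.load(open(a,'rb')))
leaf(cam('top')); leaf(cam('side'))"
```

```text
pos [0.4953 0.2775 0.0068] q [0.4654 0.2798 1.9965 0.0028 0.8771 0.501 ] F [0.0361 0.6858 0.3843] w 0.005718007143336085 t 10.9
shift [ 0.0153  0.0086 -0.0145] turn [-0.0216  0.0072 -0.0048]
wood [ 260  119  209  172 6482] [[467, 251], [392, 283], [353, 290], [298, 284], [268, 257], [260, 201], [344, 121], [373, 119], [424, 157], [468, 238]]
wood [   0  237   69  163 6429] [[64, 397], [0, 399], [0, 239], [30, 237], [48, 266], [68, 386]]
wood [ 256  124   98   77 2448] [[353, 172], [317, 193], [274, 200], [256, 137], [318, 124]]
wood [ 590   95   50  230 3336] [[628, 324], [590, 101], [598, 96], [626, 95], [639, 239], [639, 319]]
wood [ 565   68   28  109 1058] [[591, 176], [581, 172], [565, 72], [570, 68], [576, 73]]
wood [583 179  24  90 875] [[606, 268], [595, 264], [583, 180], [593, 181]]
wood [ 465   61  164  339 4415] [[628, 399], [617, 399], [465, 64], [574, 61]]
wood [ 590   95   50  230 3953] [[630, 324], [590, 99], [600, 95], [627, 95], [639, 159], [639, 320]]
wood [207  79  69  13 673] [[273, 90], [207, 91], [209, 81], [274, 79]]
wood [   0  199   97  201 9722] [[85, 399], [0, 399], [3, 199], [49, 267], [82, 337], [96, 379]]
wood [ 328  119  189  256 7974] [[508, 363], [479, 374], [423, 345], [328, 188], [344, 121], [373, 119], [437, 165], [484, 250], [516, 351]]
wood [  77  127  166   77 3111] [[242, 152], [213, 174], [144, 203], [110, 200], [95, 192], [77, 148], [98, 127], [222, 141]]
```

>>> {"op": "step_arm", "data": {"series": [{"x": -0.03,"y": 0.0,"z": 0.0,"ax": 0.0,"ay": 0.0,"az": 0.0,"grip": 0.99},{"x": -0.052,"y": 0.0,"z": -0.006,"ax": 0.0,"ay": 0.0,"az": 0.0,"grip": 0.99},{"x": -0.072,"y": 0.0,"z": -0.035,"ax": 0.0,"ay": 0.0,"az": 0.0,"grip": 0.99},{"x": -0.094,"y": 0.0,"z": -0.062,"ax": 0.0,"ay": 0.0,"az": 0.0,"grip": 0.99},{"x": -0.12,"y": 0.0,"z": -0.086,"ax": 0.0,"ay": 0.0,"az": 0.0,"grip": 0.99},{"x": -0.148,"y": 0.0,"z": -0.106,"ax": 0.0,"ay": 0.0,"az": 0.0,"grip": 0.99},{"x": -0.148,"y": 0.0,"z": -0.106,"ax": 0.0,"ay": 0.0,"az": 0.0,"grip": 0.99}]}}

```text
time: 11.7
tool_pos: [0.4966, 0.2047, 0.0649]
tcp_rot: [-2.262, -2.178, 0.001]
wrist_force: [0.7, 0.7, 0.1]
width: 0.008
grip_force: 0.0
```

```bash
cat >> h.py <<'E'
def leafang(d,x=.445):
    # sample colour along predicted free-edge points for angles; report edge contrast by ascii of image patch near book
    hsv=cv2.cvtColor(d["img"],cv2.COLOR_RGB2HSV)
    for y in range(120,225,3):
        print(y,''.join('#' if (hsv[y,x,2]>195 and 50<hsv[y,x,1]<115) else 'o' if hsv[y,x,1]<45 and hsv[y,x,2]>110 else 'k' if hsv[y,x,2]<70 else '.' for x in range(255,345,2)))
    for a in(30,45,60,75,90,120,150,180):
        r=np.radians(a); print(a,[np.round(proj(d,[.500+xx+.0343*.13*np.cos(r),.1265-.0343*xx+.13*np.cos(r),.004+.13*np.sin(r)])) for xx in(-.065,.065)])
E
python3 -c "
from h import *
go([.49,.2035,.06],down(-2))
d=cam('side'); leafang(d)"
```

```text
pos [0.4966 0.2047 0.0649] q [0.3438 0.1436 2.0354 0.0015 0.9641 0.3807] F [0.7344 0.7226 0.0931] w 0.0077296680540282275 t 11.7
shift [-0.003  -0.0131  0.0099] turn [-0.0037 -0.0011 -0.0055]
120 ........kkkkkkkkkkkkkkkk.........ooooooooooo.
123 ........kkkkkkkkkkkkkkkkk........oooooooooo..
126 ........kkkkkkkkkkkkkkkk..kk.....o.oooooooo..
129 ....k..kkkkkkkkkkkkkkk.k.kkk.....o.oooooooo..
132 .....kkkk.kkkkkkkkkkkkkkkkk.......ooooooooo..
135 .....kkkk...kkkkkkkkkkkkkk.......oooooooooo..
138 ......kkkkk..kkk.kkkkkkkk........oooooooooo..
141 ........kkkkkkkkkkkkkkk..........oooooooooo..
144 .........kkkkkkkkkkk.............oooooooooo..
147 ...........k..kkk.k...............oooooooo...
150 ..............k.......................o......
153 ........##...................................
156 ...........................#.................
159 .............................................
162 .............................................
165 .............................................
168 ......o........................#.......###.##
171 ...oooo.......................##...##########
174 ...o
[... 512 characters left out ...]
....ooo.ooooooooooooo........
207 ..........ooooooo.ooo.ooo.o.oooooooooo.......
210 .........ooooooooooooooooooo.oo.oooooo.......
213 .........ooooooooooooooo...ooooooooo.oo......
216 ..........oooooooooooo..oooo..ooo.oooooo.....
219 ..........oooooooooooooooooooooooo.oo.o......
222 .......#...oooooooooooooooooooooooo.oo.......
30 [array([263., 157.]), array([310., 149.])]
45 [array([264., 154.]), array([312., 146.])]
60 [array([266., 154.]), array([315., 145.])]
75 [array([268., 157.]), array([318., 149.])]
90 [array([270., 165.]), array([322., 156.])]
120 [array([277., 188.]), array([329., 178.])]
150 [array([282., 216.]), array([334., 205.])]
180 [array([284., 239.]), array([335., 229.])]
```

```bash
cat >> h.py <<'E'
def win(d):
    # dark-brown veneer window (middle of leaf)
    im=d["img"].astype(int); m=((im[:,:,0]>im[:,:,2]+15)&(im.max(2)<125)).astype(np.uint8); m[:115]=0;m[250:]=0;m[:,:262]=0;m[:,325:]=0
    n,l,s,c=cv2.connectedComponentsWithStats(m)
    for i in np.argsort(-s[1:,4])[:3]+1: print("dark",s[i],c[i])
def lp(d,a,r,xx=0):
    a=np.radians(a); return np.round(proj(d,[.500+xx+.0343*r*np.cos(a),.1265-.0343*xx+r*np.cos(a),.004+r*np.sin(a)]),1)
E
python3 -c "
from h import *
a=pickle.load(open('side0.pkl','rb'));win(a);d=cam('side');win(d)
for t in(30,45,60,75,90): print(t,[lp(d,t,r) for r in(.02,.05,.08,.105,.13)])
print(proj(d,[.497,.195,.084]))"
```

```text
dark [285 161  15  29 262] [292.1679 174.7901]
dark [304 159   9  27  48] [308.1042 172.8333]
dark [318 176   7  10  32] [321.4688 179.375 ]
dark [287 159  15  32 317] [294.1483 174.2461]
dark [272 162  15  31 293] [279.2082 176.9727]
dark [307 157   9  30 134] [310.6418 169.9254]
30 [array([295.5, 190.7]), array([293. , 180.1]), array([290.6, 169.7]), array([288.6, 161.1]), array([286.6, 152.6])]
45 [array([295.8, 190.4]), array([293.7, 179.2]), array([291.6, 168.1]), array([289.9, 158.8]), array([288.1, 149.5])]
60 [array([296.1, 190.5]), array([294.6, 179.6]), array([293. , 168.4]), array([291.7, 159.1]), array([290.3, 149.6])]
75 [array([296.6, 191.2]), array([295.7, 181.2]), array([294.7, 170.9]), array([293.9, 162.1]), array([293.1, 153.2])]
90 [array([297.1, 192.4]), array([296.9, 184. ]), array([296.7, 175.3]), array([296.5, 167.9]), array([296.4, 160.2])]
(np.float64(288.34738039970125), np.float64(158.86030059655263))
```

The window's columns moved from 292.2 to 294.1, which matches a leaf angle of about 60°. I'll carry on along the arc.

>>> {"op": "step_arm", "data": {"series": [{"x": -0.032,"y": 0.0,"z": -0.01,"ax": 0.0,"ay": 0.0,"az": 0.0,"grip": 0.99},{"x": -0.065,"y": 0.0,"z": -0.017,"ax": 0.0,"ay": 0.0,"az": 0.0,"grip": 0.99},{"x": -0.1,"y": 0.0,"z": -0.024,"ax": 0.0,"ay": 0.0,"az": 0.0,"grip": 0.99},{"x": -0.132,"y": 0.0,"z": -0.028,"ax": 0.0,"ay": 0.0,"az": 0.0,"grip": 0.99},{"x": -0.155,"y": 0.0,"z": -0.023,"ax": 0.0,"ay": 0.0,"az": 0.0,"grip": 0.99},{"x": -0.176,"y": 0.0,"z": -0.015,"ax": 0.0,"ay": 0.0,"az": 0.0,"grip": 0.99},{"x": -0.2,"y": 0.0,"z": -0.008,"ax": 0.0,"ay": 0.0,"az": 0.0,"grip": 0.99},{"x": -0.22,"y": 0.0,"z": 0.002,"ax": 0.0,"ay": 0.0,"az": 0.0,"grip": 0.99},{"x": -0.22,"y": 0.0,"z": 0.002,"ax": 0.0,"ay": 0.0,"az": 0.0,"grip": 0.99}]}}

```text
time: 12.7
tool_pos: [0.4902, 0.0949, 0.0603]
tcp_rot: [-2.259, -2.176, 0.009]
wrist_force: [-0.8, 0.4, 0.7]
width: 0.006
grip_force: 0.0
```

```bash
python3 -c "
from h import *
go([.5,.0945,.064],down(-2))
d=cam('side'); leafang(d)"
```

```text
pos [0.4902 0.0949 0.0603] q [0.1409 0.0849 2.1117 0.0007 0.9527 0.1779] F [-0.7587  0.3923  0.7475] w 0.005898626862534008 t 12.7
shift [-0.0001  0.0197 -0.0076] turn [-0.0148  0.0015 -0.0048]
120 ..............kkkkkkkkkkkkkkk....ooooooooooo.
123 ............okk..kkkkkkk...k.....oooooooooo..
126 .............o.kkkkkkkkkkkkoo....o.oooooooo..
129 .............koooo.kkkk.ooook....oooooooooo..
132 .............kkok.ooooook.okk.....ooooooooo..
135 .............kkkkooooooo.kkkk....oooooooooo..
138 .............kkkkkkkkkkkkkkkk....oooooooooo..
141 .............kkkkkkkkkkkkkkkk....oooooooooo..
144 .............kkkkkkkkkkkkkkkk....oooooooooo..
147 .............kkkkkkkkkkkkkkkk.....oooooooo...
150 .............kkkkkkkkkkkkkkkkk.kk.....o......
153 ............kkkkkkkkkkkkkkkkkk...............
156 ............kkkkkkkkkkkkkkkkk..kkk...#.......
159 ...........kk.kkkkkkkkkkkkkkkk.kk............
162 ..........k.k..kkkkkkkkkkkkkkkkk.............
165 .........kkk.kkookkkkkkkk.kkkkk.#............
168 ......ooookkkkkk..kkkkkkkkkkkk..###...#######
171 ...oooooooookkkkkkkkkkkkkkkkoo.....##########
174 ..
[... 514 characters left out ...]
.............................
207 ..........o.........................oo.......
210 .........ooo.................oo.oooooo.......
213 .........oooo...oooooooo...ooooo.ooo.oo......
216 ..........ooooooo..oooooooooooooo.oooooo.....
219 ..........ooooooooooooo.oo.ooooooo.ooooo....#
222 ...........oooooooooooo.oooooooooooooo.o.....
30 [array([263., 157.]), array([310., 149.])]
45 [array([264., 154.]), array([312., 146.])]
60 [array([266., 154.]), array([315., 145.])]
75 [array([268., 157.]), array([318., 149.])]
90 [array([270., 165.]), array([322., 156.])]
120 [array([277., 188.]), array([329., 178.])]
150 [array([282., 216.]), array([334., 205.])]
180 [array([284., 239.]), array([335., 229.])]
```

The free edge is at about (283,186)–(319,180), which matches about 118°. I keep pressing over and down.

>>> {"op": "step_arm", "data": {"series": [{"x": -0.02,"y": 0.0,"z": 0.01,"ax": 0.0,"ay": 0.0,"az": 0.0,"grip": 0.99},{"x": -0.038,"y": 0.0,"z": 0.022,"ax": 0.0,"ay": 0.0,"az": 0.0,"grip": 0.99},{"x": -0.055,"y": 0.0,"z": 0.04,"ax": 0.0,"ay": 0.0,"az": 0.0,"grip": 0.99},{"x": -0.068,"y": 0.0,"z": 0.057,"ax": 0.0,"ay": 0.0,"az": 0.0,"grip": 0.99},{"x": -0.08,"y": 0.0,"z": 0.078,"ax": 0.0,"ay": 0.0,"az": 0.0,"grip": 0.99},{"x": -0.087,"y": 0.0,"z": 0.098,"ax": 0.0,"ay": 0.0,"az": 0.0,"grip": 0.99},{"x": -0.092,"y": 0.0,"z": 0.115,"ax": 0.0,"ay": 0.0,"az": 0.0,"grip": 0.99},{"x": -0.092,"y": 0.0,"z": 0.125,"ax": 0.0,"ay": 0.0,"az": 0.0,"grip": 0.99},{"x": -0.092,"y": 0.0,"z": 0.125,"ax": 0.0,"ay": 0.0,"az": 0.0,"grip": 0.99}]}}

```text
time: 13.65
tool_pos: [0.4883, 0.0503, -0.002]
tcp_rot: [-2.258, -2.177, 0.008]
wrist_force: [-0.3, 0.5, -0.1]
width: 0.007
grip_force: 0.0
```

```bash
python3 -c "
from h import *
go([.5,.048,-.0125],down(-2))"
```

```text
pos [ 0.4883  0.0503 -0.002 ] q [0.0515 0.1623 2.1663 0.0008 0.8204 0.0873] F [-0.312   0.4927 -0.0608] w 0.007448807554314051 t 13.65
shift [-0.0038  0.0236  0.0208] turn [-0.0142  0.0002 -0.0027]
```

>>> {"op": "step_arm", "data": {"series": [{"x": 0.0,"y": 0.0,"z": 0.004,"ax": 0.0,"ay": 0.0,"az": 0.0,"grip": 0.99},{"x": 0.0,"y": 0.0,"z": 0.008,"ax": 0.0,"ay": 0.0,"az": 0.0,"grip": 0.99},{"x": 0.0,"y": 0.0,"z": 0.012,"ax": 0.0,"ay": 0.0,"az": 0.0,"grip": 0.99},{"x": 0.0,"y": 0.0,"z": 0.012,"ax": 0.0,"ay": 0.0,"az": 0.0,"grip": 0.99}]}}

```text
time: 14.05
tool_pos: [0.4894, 0.0505, -0.0069]
tcp_rot: [-2.258, -2.178, 0.005]
wrist_force: [-0.7, 0.2, 0.7]
width: 0.005
grip_force: 0.0
```

>>> {"op": "step_arm", "data": {"series": [{"x": 0.0,"y": 0.0,"z": 0.003,"ax": 0.0,"ay": 0.0,"az": 0.0,"grip": 0.99},{"x": 0.0,"y": 0.0,"z": 0.006,"ax": 0.0,"ay": 0.0,"az": 0.0,"grip": 0.99},{"x": 0.0,"y": 0.0,"z": 0.006,"ax": 0.0,"ay": 0.0,"az": 0.0,"grip": 0.99}]}}

```text
time: 14.35
tool_pos: [0.4892, 0.0503, -0.01]
tcp_rot: [-2.259, -2.178, 0.006]
wrist_force: [-0.2, 0.5, -0.0]
width: 0.007
grip_force: 0.0
```

>>> {"op": "step_arm", "data": {"series": [{"x": 0.0,"y": 0.0,"z": 0.002,"ax": 0.0,"ay": 0.0,"az": 0.0,"grip": 0.99},{"x": 0.0,"y": 0.0,"z": 0.004,"ax": 0.0,"ay": 0.0,"az": 0.0,"grip": 0.99},{"x": 0.0,"y": 0.0,"z": 0.004,"ax": 0.0,"ay": 0.0,"az": 0.0,"grip": 0.99}]}}

```text
time: 14.65
tool_pos: [0.4892, 0.0503, -0.012]
tcp_rot: [-2.259, -2.178, 0.006]
wrist_force: [-0.8, -0.4, 0.1]
width: 0.011
grip_force: 0.0
```

>>> {"op": "step_arm", "data": {"series": [{"x": 0.0,"y": 0.0,"z": 0.002,"ax": 0.0,"ay": 0.0,"az": 0.0,"grip": 0.99},{"x": 0.0,"y": 0.0,"z": 0.004,"ax": 0.0,"ay": 0.0,"az": 0.0,"grip": 0.99},{"x": 0.0,"y": 0.0,"z": 0.004,"ax": 0.0,"ay": 0.0,"az": 0.0,"grip": 0.99}]}}

```text
time: 14.95
tool_pos: [0.4892, 0.0503, -0.014]
tcp_rot: [-2.259, -2.178, 0.006]
wrist_force: [-0.4, -0.4, -0.3]
width: -0.0
grip_force: 0.0
```

```bash
python3 -c "
from h import *
d=cam('side'); hsv=cv2.cvtColor(d['img'],cv2.COLOR_RGB2HSV)
for y in range(180,250,2):
  print(y,''.join('#' if (hsv[y,x,2]>195 and 50<hsv[y,x,1]<115) else 'o' if hsv[y,x,1]<45 and hsv[y,x,2]>110 else 'k' if hsv[y,x,2]<70 else '.' for x in range(255,350)))
for a in(150,160,165,170,175,180): print(a,lp(d,a,.13,-.065),lp(d,a,.13,.065))"
```

```text
180 ........ooooooo.........oo.....kkkkkkkkkkkkkkkkkkkkkkkkkkkkkkk.................................
182 .........oooooo.........ooo....kkkkkkkkkkkkkkkkkkkkkkkkkkkkkkkk................................
184 .........ooooooo.........oo....kkkkkkkkkkkkkkkkkkkkkkkkkkkkkkkkk...............................
186 ..........ooooooo.........oo..kkkkkkkkkkkkkkkkkkkkkkkkkkkkkkkkkkk....k.........................
188 ...........oooooo.........ooo.kkkkkkkkkkkkkkkkkkkkkkkkkkkkkkkkkk.....o.........................
190 ...........ooooooo.........oo.kkkkkkkkkkkkkkkkkkkkkkkkkkkkkkkkk....kk.k........................
192 ............ooooooo........oo.kkkkkkkkkkkkkkkkkkkkkkkkkkkkkkkk...kkkkkkk.......................
194 ............ooooooo..k....oo..kkkkkkkkkkkkkkkkkkkkkkkkkkkkkkkkkk..kkkkk........................
196 .............ooooooo...oo......ookkkkkkkkkkkkkkkkkkkkkkkkkkkkkkkkkkkkk.........................
198 .............ooooooooo....kk...k..#..kkkkkkkkkkkkkkkkkkkkkkkkkkkkkk.oooo.......................
200 ..................oooo.kkkkkk..kkkk.##.kkkkkkkkkkkkkkkk..k..kkkkk.###ooo.......................

[... 1891 characters left out ...]
........
240 ..........................ooooo..oooooooo.ooooooo.o#..................ooo.....oooo.............
242 ..........................oooooooooooooo....................oooooooooooo......ooo.o............
244 ..............#...........#ooooo..................oooooooooooooooooooooo......oooooo..........#
246 ..............##..................................oooooooooooo.oooooooooo.....oo.ooo...........
248 .........#........................#...............oooooooooooooooooooo.ooooooooooooo...........
150 [281.8 215.7] [334.4 205.4]
160 [283.  224.5] [335.2 214.1]
165 [283.5 228.5] [335.5 218.1]
170 [283.9 232.3] [335.6 221.9]
175 [284.2 235.8] [335.6 225.4]
180 [284.4 239. ] [335.4 228.6]
```

The leaf's free edge is at about (284,238)–(335,229), so it is nearly flat. I keep pressing until I feel the stop.

>>> {"op": "step_arm", "data": {"series": [{"x": 0.0,"y": 0.0,"z": 0.002,"ax": 0.0,"ay": 0.0,"az": 0.0,"grip": 0.99},{"x": 0.0,"y": 0.0,"z": 0.004,"ax": 0.0,"ay": 0.0,"az": 0.0,"grip": 0.99},{"x": 0.0,"y": 0.0,"z": 0.004,"ax": 0.0,"ay": 0.0,"az": 0.0,"grip": 0.99}]}}

```text
time: 15.3
tool_pos: [0.4894, 0.0504, -0.0148]
tcp_rot: [-2.258, -2.178, 0.006]
wrist_force: [-2.5, -0.6, 10.3]
width: 0.008
grip_force: 5.0
```

>>> {"op": "step_arm", "data": {"series": [{"x": 0.0,"y": 0.0,"z": 0.002,"ax": 0.0,"ay": 0.0,"az": 0.0,"grip": 0.99},{"x": 0.0,"y": 0.0,"z": 0.002,"ax": 0.0,"ay": 0.0,"az": 0.0,"grip": 0.99}]}}

```text
time: 15.5
tool_pos: [0.4895, 0.0503, -0.0149]
tcp_rot: [-2.258, -2.178, 0.006]
wrist_force: [-6.0, -0.5, 17.6]
width: 0.003
grip_force: 8.7
```

The stop is firm at 17 N, so the leaf is pressed flat. I lift straight up and then retreat.

>>> {"op": "step_arm", "data": {"series": [{"x": 0.0,"y": 0.0,"z": -0.05,"ax": 0.0,"ay": 0.0,"az": 0.0,"grip": 0.99},{"x": 0.0,"y": 0.0,"z": -0.14,"ax": 0.0,"ay": 0.0,"az": 0.0,"grip": 0.99},{"x": 0.0,"y": 0.0,"z": -0.24,"ax": 0.0,"ay": 0.0,"az": 0.0,"grip": 0.99},{"x": 0.0,"y": 0.0,"z": -0.34,"ax": 0.0,"ay": 0.0,"az": 0.0,"grip": 0.99},{"x": 0.1,"y": 0.0,"z": -0.44,"ax": 0.0,"ay": 0.0,"az": 0.0,"grip": 0.99},{"x": 0.2,"y": 0.0,"z": -0.48,"ax": 0.0,"ay": 0.0,"az": 0.0,"grip": 0.99},{"x": 0.3,"y": 0.0,"z": -0.48,"ax": 0.0,"ay": 0.0,"az": 0.0,"grip": 0.99},{"x": 0.4,"y": 0.0,"z": -0.48,"ax": 0.0,"ay": 0.0,"az": 0.0,"grip": 0.99},{"x": 0.5,"y": 0.0,"z": -0.48,"ax": 0.0,"ay": 0.0,"az": 0.0,"grip": 0.99},{"x": 0.6,"y": 0.0,"z": -0.48,"ax": 0.0,"ay": 0.0,"az": 0.0,"grip": 0.99},{"x": 0.7,"y": 0.0,"z": -0.48,"ax": 0.0,"ay": 0.0,"az": 0.0,"grip": 0.99},{"x": 0.7,"y": 0.0,"z": -0.48,"ax": 0.0,"ay": 0.0,"az": 0.0,"grip": 0.99}]}}

```text
time: 16.7
tool_pos: [0.5024, 0.4043, 0.2226]
tcp_rot: [-2.255, -2.181, 0.004]
wrist_force: [0.4, -0.7, 0.1]
width: 0.006
grip_force: 0.0
```

```bash
python3 -c "
from h import *
go([.5,.4,.2],down(-2))
d=cam('side'); t=cam('top'); hsv=cv2.cvtColor(d['img'],cv2.COLOR_RGB2HSV)
for y in range(190,256,2):
  print(y,''.join('#' if (hsv[y,x,2]>195 and 50<hsv[y,x,1]<115) else 'o' if hsv[y,x,1]<45 and hsv[y,x,2]>110 else 'k' if hsv[y,x,2]<70 else '.' for x in range(265,350)))
# bystander change check
for n,i in(('side',d),('top',t)):
  a=pickle.load(open(n+'0.pkl','rb'))['img']; df=(cv2.absdiff(a,i['img']).max(2)>60).astype(np.uint8)
  k,l,s,c=cv2.connectedComponentsWithStats(df)
  print(n,[(s[j].tolist()) for j in range(1,k) if s[j,4]>25])
print([plane(t,*p,.021)[:2] for p in()])"
```

```text
pos [0.5024 0.4043 0.2226] q [0.6364 0.2027 1.6555 0.0048 1.2869 0.6683] F [ 0.4173 -0.6514  0.1385] w 0.005508791746373173 t 16.7
shift [-0.0088 -0.0043  0.0452] turn [-0.0106 -0.0027  0.003 ]
190 .ooooooo.........oo.........ooo.........ooo....oooooooo..............................
192 ..oooooo..........oo.........ooo.oooooooooooooooooooooo..............................
194 ..ooooooo.........ooo.oooooooooooooooooooooo.#.......................................
196 ...ooooooo.oooooooooooooooooooooo..#...........##########............................
198 ...oooooooooooooooooooo.#...........######################.oo........................
200 ........oooo.............#.################################ooo.......................
202 ...............##############################..........#####ooo......................
204 ........k#######################.........#####..........####.ooo#....................
206 .........k#############...####............#####..........####.ooo#...................
208 .......ooo#####...........#####...........######..........####.ooo...................
210 ..
[... 2673 characters left out ...]
1], [123, 118, 4, 23, 66], [33, 120, 44, 60, 1255], [128, 131, 9, 17, 93], [138, 133, 8, 7, 31], [146, 135, 4, 20, 51], [82, 142, 47, 43, 599], [131, 151, 10, 22, 99], [79, 153, 225, 247, 20933], [142, 157, 7, 32, 105], [131, 174, 7, 13, 57], [64, 177, 15, 15, 114], [267, 180, 37, 15, 192], [307, 184, 42, 43, 1269], [82, 186, 18, 32, 65], [363, 187, 8, 26, 198], [283, 188, 16, 5, 36], [274, 200, 26, 8, 166], [143, 203, 3, 22, 57], [131, 209, 4, 13, 31], [276, 208, 12, 3, 26], [266, 214, 31, 11, 134], [274, 214, 25, 5, 54], [263, 231, 28, 21, 306], [224, 248, 62, 42, 934], [1, 329, 19, 45, 134], [383, 374, 13, 17, 39], [362, 376, 10, 4, 26], [360, 379, 36, 16, 123], [358, 387, 28, 13, 75]]
[]
```

The leaf is flat, with its free edge at (284,238)–(335,229). In the top view the block is at columns 363–371, beyond the cover edge at 354. The bystanders haven't moved and the arm is clear.

```bash
python3 -c "
from workcell import bot
print(bot.finish_job())"
```

```text
the job is handed in; nothing more can be done
None
```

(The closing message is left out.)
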